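# Lift the lid off the crock under the screwdriver rack

### The arm

A 6-joint arm with a two-finger parallel gripper is mounted at the origin on the work surface. World frame = base frame: x ahead of the robot, y to its left, z up, the work surface at z = 0. Lengths are in mm, angles in degrees, forces in N, time in s.
With the tool pointing down it reaches from about 325 to 850 mm from the base axis. Payload 15.5 kg.
Tool frame: the origin (TCP) lies midway between the tips of the shut fingers; the grasp point (between the pads) lies 19 mm behind it; z points along the fingers, y is the line along which they close (so a half turn about z gives the same grasp; the last joint's range is limited). The gripper opens to 91 mm and grips with 3 to 60 N. Pads are 32 mm wide; open, the fingers measure 118 mm over their backs; the gripper's body (76 mm by 178 mm) begins 60 mm behind the grasp point.
Start: joints at [64.143, 28.281, 77.091, -0, 74.628, -5.472], TCP at [217.708, 585.858, 213.915] pointing down, gripper open.
Joint ranges: [-166.48, 166.48], [-47.26, 123.95], [12.59, 153.08], [-70.14, 250.14], [6.76, 159.57], [-176.63, 176.63]. Speed limits (degrees/s): [108.29, 108.29, 147.25, 172.46, 172.46, 172.46].

### API

Orientations are given as a 3x3 rotation matrix whose columns are the frame's x, y, z axes.
In Python, from cell import read_state, snapshot, workorder gives the robot as it stands. The module is installed in compiled form; this text tells all that it offers.
- The arm moves only by the tool play_rows, never from a script. Its argument "steps" is a list of rows, each a list of 3 entries, a list of its own where there are three numbers: the shift along the tool's x, y, z in m, then the turn, a rotation vector about the tool's x, y, z in degrees, then the finger opening in m, from 0 to 0.0912. A call has 1 to 10 rows; each row shifts and turns the commanded pose from where the row before left it, along the tool's axes as they then stand; what a row does not reach is not made up. A row lasts 1/8 s, in which the tool goes at most 62.5 mm and 10.7 degrees, less where a joint would pass 70% of its speed; a pose out of reach is approached as far as the arm can. A call is refused whole if a number of a shift passes 0.0625 or a number of a turn 10.7, either way. A call with a gripper value outside its range is refused whole. The fingers move at their own pace and stop on an object; "squeeze" is the grip in N (left out, the last holds). Time passes only in rows, so rows that do not move let the fingers close. It gives the time, the measured TCP pose, the force, the opening and the grip force at its end, in the units of the state.
- read_state(): the state, without advancing time (a new reading comes with each control period).
- snapshot(name): name is "scene" or "top"; returns a dict with "img" (400x640x3 uint8, blue, green, red), "fov_y" (degrees; the focal length in pixels is half the picture's height over the tangent of half this angle, whatever the lens; pixels are square), "cx", "cy" (the principal point, pixels), "k1" (the pictures are not rectified: a ray, as slopes to the right and down, at radius r is drawn at 1 + k1 r^2 times it, then the intrinsics apply), "rvec" (rotation vector, rad) and "tvec" (3), from world to camera coordinates, as OpenCV has them. Camera axes: x right, y down, z forward; pixel columns grow to the right and rows downward; lengths in mm; the calibration is good to about 2 mm. A picture is of the moment at which its call begins. There is no depth.
- workorder.sign_off(): hands the job in; it is judged then, once.
The state is a dict: "clock": time; "qpos": joint angles; "joint_vel": joint speeds; "tau": joint torques, N m; "tool_pos": TCP position; "ee_rot": TCP orientation; "contact_force": force on the tool from outside, world axes, zero at the start; "wrist_torque": the same for the moment, N m; "opening": finger opening in mm; "finger_force": force on a finger pad.
Only numpy, scipy, OpenCV 4.12 (cv2) and the standard library are available. Lean on these libraries where they do the work, as an engineer would, in place of code of your own. Each camera call takes 0.05 s, during which the arm holds its last target. There are 200 camera calls.

### The job

Take the blue lid off the white crock that stands half under the screwdriver rack and set it down gently, not dropped, in the terracotta saucer, lying flat with its knob up and let go. The rack's board hangs close over the knob, so reach in at a slant from the front; do not knock the rack, leave the crock and saucer standing where they are and do not disturb the other things on the bench.

Things in the scene. Friction and masses are not known exactly. Their poses are not given: they have to be found in the camera images.
- lid_knob (a point): centre of the loose lid's dark wooden knob: an upright cylinder 34 mm in diameter, 32 mm tall (16 mm below to 16 mm above this point) on a neck 20 mm in diameter; the only place to grip the lid. Top of the lid's blue flange is 31 mm below this point, the underside on which the lid stands when set down 48 mm below. z is the lid's axis, up
- lid: the blue lid, 0.2 to 0.4 kg: a flange 132 mm in diameter, 7 mm thick, resting on the crock's rim, and under it a plug 108 mm in diameter, 10 mm deep, sitting loosely in the mouth: it must rise 10 mm before it can move sideways. Origin at the centre of the plug's flat underside, 48 mm below the knob's centre
- crock: white stoneware crock, loose, about 1.6 kg, 128 mm in diameter, 110 mm tall, mouth 118 mm in diameter; origin at the centre of its underside on the bench, z up. It stands partly under the rack's board, its axis 8 to 16 mm in front of the board's front edge
- saucer: terracotta saucer, loose, 200 mm in diameter over the rim, 24 mm high; inside it a flat floor about 160 mm in diameter, 6 mm above the bench; origin at the centre of its underside. Empty at the start
- rack: fixed plywood rack. Origin on the bench below the middle of its board's front edge; x points from the open front to the back, y along the board. Board: x 0 to 100, y -150 to 150, z 228 to 246 mm (80 mm above the knob's centre). Side panels at y -141, 141 from x 35 to 100; back rail at x 94, z 173 to 223. Screwdrivers at x 60, y -110 to 110, from z 190 to 326. Its front is open
- torch_center (a point): middle of a yellow torch with black tail lying along its x axis, 160 mm long, 56 mm high; leave alone
- spanner_center (a point): middle of a chrome adjustable spanner lying flat along its x axis, 200 mm long, 12 mm high; leave alone
- funnel_center (a point): middle of a blue plastic funnel standing on its mouth, 110 mm in diameter, 109 mm high; leave alone
- dibber_center (a point): middle of a wooden T-handled dibber with a pale point lying along its x axis, 205 mm long, 28 mm high; leave alone
- flowerpot_center (a point): centre, half-way up, of a small upright terracotta flowerpot, 104 mm in diameter, 85 mm high; leave alone
There are look-alikes about, which are no part of the job. Leave any red or yellow look-alike of the lid alone. Leave any green look-alike of the crock alone.

How it is judged (in metres and radians):
On the way:
1. the lid is held in the fingers, clear of the crock, at least 15 mm above its seat (contact force between the fingers and lid above 0.5 N and contact force between lid and crock below 0.1 N and z of lid in the frame of crock above 0.115 m and angle between lid's own z axis and vertical below 0.6 rad), for 0.2 s.
At the end, for the whole second after the job is handed in: The lid lies flat (within 0.1 rad), knob up, at rest and released on the saucer's floor, its centre within 30 mm of the saucer's; crock and saucer stand upright within 30 mm of where they started; torch, spanner, funnel, dibber and flowerpot are within 30 mm of where they started (horizontal distance between lid and saucer below 0.03 m and z of lid in the frame of saucer between 0.002 and 0.011 m and angle between each of lid, crock, saucer's own z axis and vertical below 0.1 rad and linear speed of lid below 0.02 m/s and contact force between the fingers and lid below 0.1 N and distance of each of crock, saucer, torch_center, spanner_center, funnel_center, dibber_center, flowerpot_center from where it was at the start of the episode below 0.03 m); the robot touches nothing.
It fails at once if the lid dropped into the saucer (coming down on it faster than 0.6 m/s, a fall of about 20 mm) (horizontal distance between lid and saucer below 0.12 m and height (world z) of lid below 0.035 m and linear speed of lid above 0.6 m/s).
It fails at once if the crock or the saucer shoved more than 30 mm (distance of any of crock, saucer from where it was at the start of the episode above 0.03 m).
It fails at once if the rack knocked by the robot with more than 20 N (contact force between any of the arm, the fingers and rack above 20 N).
It fails at once if a bystander moved more than 30 mm (distance of any of torch_center, spanner_center, funnel_center, dibber_center, flowerpot_center from where it was at the start of the episode above 0.03 m).
It also fails if it takes over 45 s, if anything falls off the work surface, if the arm or the gripper's body presses on something with over 40 N, if the wrist force passes 120 N, or if a joint passes its speed limit or range.

## Working session

There is one attempt and no reset: what is moved stays moved. The work goes in short steps, Python scripts to look and compute and a tool call to move; the robot and the scene stay as the last step left them, time stands still between calls to the robot, and variables do not carry over. Pictures are saved under pics/ and viewed, at most 10 in all, crops included, and the job is handed in when it is done.

Besides the shell and the picture viewer there is one more tool, called as name([rows], argument=value, ...), one row to a line, values as JSON. play_rows: Moves the arm, as the interface text tells. Its arguments: {"type":"object","properties":{"steps":{"type":"array","items":{"type":"array"}},"squeeze":{"type":"number"}},"required":["steps"]}

```bash
mkdir -p pics
cat > h.py <<'E'
import numpy as np, cv2
from cell import read_state, snapshot
def cam(s):
    f=200/np.tan(np.radians(s['fov_y'])/2)
    R=cv2.Rodrigues(np.array(s['rvec'],float))[0]; t=np.array(s['tvec'],float).ravel()
    K=np.array([[f,0,s['cx']],[0,f,s['cy']],[0,0,1]]); D=np.array([s['k1'],0,0,0,0.])
    return R,t,K,D
def ray(s,u,v):
    R,t,K,D=cam(s)
    p=cv2.undistortPoints(np.array([[[u,v]]],float),K,D).ravel()
    return -R.T@t, R.T@np.array([p[0],p[1],1])
def onz(s,u,v,z):
    c,d=ray(s,u,v); return c+d*(z-c[2])/d[2]
def proj(s,P):
    R,t,K,D=cam(s); return cv2.projectPoints(np.array(P,float).reshape(-1,1,3),cv2.Rodrigues(R)[0],t,K,D)[0].reshape(-1,2)
E
python3 - <<'E'
from h import *
for n in("scene","top"):
    s=snapshot(n); cv2.imwrite(f"pics/{n}0.png",s['img']); print(n,ray(s,320,200),s['fov_y'],s['k1'])
print(read_state())
E
```

```text
scene (array([1210.18201651,   30.6366002 , 1098.21305161]), array([-0.59415742, -0.03417138, -0.80363068])) 56.71725731003137 -0.02299868434035507
top (array([ 356.74325925,   13.77327971, 1732.78279295]), array([ 0.08693338, -0.01619297, -0.99614738])) 45.69232565043046 -0.13023923824452055
{'clock': 0.1, 'qpos': array([ 6.41421295e+01,  2.83129339e+01,  7.71228708e+01,  4.49916956e-04,
        7.46300233e+01, -5.47146770e+00]), 'joint_vel': array([-0.01092421, -0.05844455, -0.10185182, -0.00953489, -0.04019009,
       -0.08690323]), 'tau': array([ 1.64168043e-03, -8.80231977e+01, -3.82542336e+01,  7.06572994e-02,
        4.83036577e-02,  2.11744810e-05]), 'tool_pos': array([217.55838648, 585.54294235, 213.38463152]), 'ee_rot': array([[-9.37363929e-01,  3.48351270e-01, -5.07901524e-04],
       [ 3.48351621e-01,  9.37363369e-01, -1.03058159e-03],
       [ 1.17083877e-04, -1.14295833e-03, -9.99999340e-01]]), 'contact_force': array([-0.67216257,  0.14430141, -0.35030447]), 'wrist_torque': array([0.02759231, 0.01236842, 0.00058853]), 'finger_force': 0.0, 'opening': 91.22016488525622}
```

View pics/scene0.png

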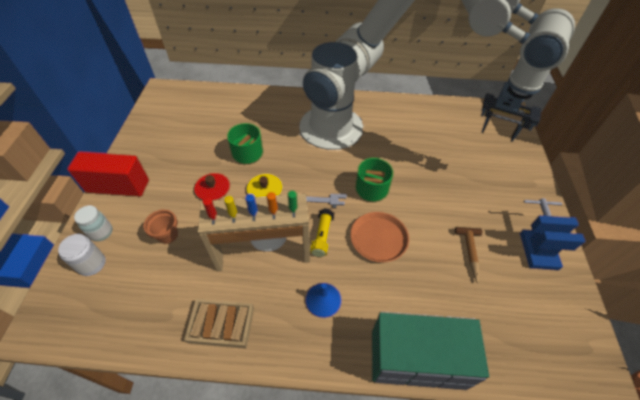

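View pics/top0.png

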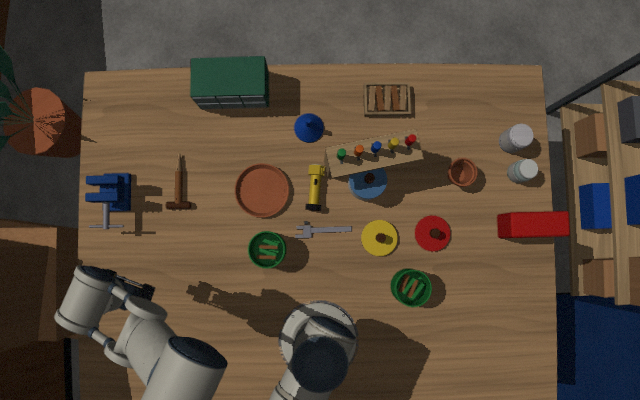

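The scene view is from the front of the bench towards the robot; in the top view +x is up and +y is left. Lid candidates in top: blue (368,182) at the rack, yellow (380,238) and red (433,233). Only the blue one under the rack board fits. The saucer is at (262,191). I'll confirm in an enlarged crop.

Run:
```python
from h import *
s=snapshot("top"); c=s['img'][120:260,230:430]; cv2.imwrite("pics/c1.png",cv2.resize(c,None,fx=4,fy=4,interpolation=cv2.INTER_CUBIC))
```

```text
(no output)
```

View pics/c1.png

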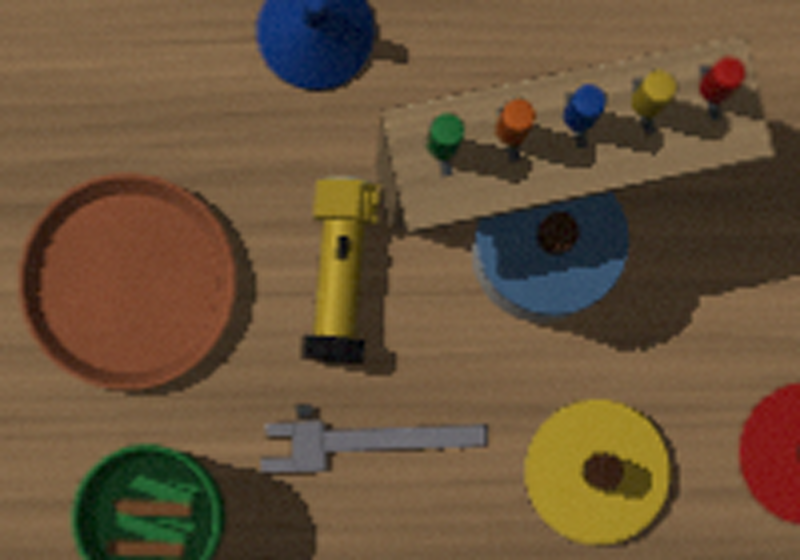

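The crop shows the blue lid with dark knob, knob top at crop (557,233), half under the board; it sits on the crock. Saucer outline spans crop x 20–237, y 174–389; the board's front edge runs (408,233)–(773,155).

Run:
```python
from h import *
np.set_printoptions(precision=1,suppress=True)
s=snapshot("top")
def P(a,b,z): return onz(s,(a+.5)/4-.5+230,(b+.5)/4-.5+120,z)
k=P(557,233,164);print("knob",k,np.linalg.norm(k[:2]))
pts=np.array([P(a,b,117)[:2] for a,b in[(478,258),(495,287),(520,305),(553,315),(590,304),(615,278),(629,240)]])
A=np.c_[2*pts,np.ones(len(pts))];x=np.linalg.lstsq(A,(pts**2).sum(1),rcond=None)[0];print("flange",x[:2],np.sqrt(x[2]+x[:2]@x[:2])*2)
sp=[P(*q,24)[:2] for q in[(20,281),(237,281),(129,174),(129,389)]];print("saucer",np.mean(sp,0),sp)
a=P(408,233,246);b=P(773,155,246);d=(b-a)[:2];L=np.linalg.norm(d);d/=L
n=np.array([-d[1],d[0]]); print("rack",a,b,L,"y",-d,"x",n,n if n[0]>0 else -n)
n=n if n[0]>0 else -n
print("axis in front of edge",-(k[:2]-a[:2])@n,-(x[:2]-a[:2])@n, "along",(k[:2]-(a+b)[:2]/2)@-d)
print("yaw",np.degrees(np.arctan2(n[1],n[0])))
for nm,q in dict(torch0=(335,190,56),torch1=(332,350,56),funnel=(316,15,109),span0=(265,440,12),span1=(487,435,12),pot=(0,0,0)).items(): print(nm,P(*q))
print(proj(s,[*k[:2],164]))
```

```text
knob [ 564.8 -176.4  164. ] 591.7165901577295
flange [ 567.8 -177.5] 132.0574238801806
saucer [546.6 196.3] [array([548.4, 295.2]), array([544.7,  98. ]), array([644.6, 195.2]), array([448.6, 196.8])]
rack [556.  -48.5 246. ] [ 614.  -341.8  246. ] 299.0620536491187 y [-0.2  1. ] x [1.  0.2] [1.  0.2]
axis in front of edge 16.143516102553672 13.494589135925011 along 22.361065631750726
yaw 11.199141538977733
torch0 [621.3   7.9  56. ]
torch1 [478.2  13.1  56. ]
funnel [767.9  21.8 109. ]
span0 [400.8  75.2  12. ]
span1 [ 401.6 -126.    12. ]
pot [816.4 318.1   0. ]
[[368.9 177.9]]
```

play_rows([
  [[0,0,-0.04],[0,0,0],0.0912],
  [[0,0,-0.04],[0,0,-10.4],0.0912],
  [[-0.04,0,0],[0,0,-10.4],0.0912],
  [[-0.04,0,0],[0,0,-10.4],0.0912],
  [[-0.04,-0.02,0],[0,0,0],0.0912],
  [[0,-0.05,0],[0,0,0],0.0912],
  [[0,-0.05,0],[0,0,0],0.0912],
  [[0,-0.05,0],[0,0,0],0.0912],
  [[0,-0.05,0],[0,0,0],0.0912],
  [[0,-0.05,0],[0,0,0],0.0912],
], squeeze=25)

```text
clock: 1.45
tool_pos: [387.1, 319.9, 293.9]
ee_rot: [[-0.982, -0.188, 0.0], [-0.188, 0.982, -0.0], [-0.0, -0.0, -1.0]]
contact_force: [1.6, 0.6, 0.5]
opening: 91.0
finger_force: 0.0
```

play_rows([
  [[0,-0.05,0],[0,0,0],0.0912],
  [[0,-0.05,0],[0,0,0],0.0912],
  [[0,-0.05,0],[0,0,0],0.0912],
  [[0,-0.05,0],[0,0,0],0.0912],
  [[0,-0.05,0],[0,0,0],0.0912],
  [[0,-0.05,0],[0,0,0],0.0912],
  [[0,-0.05,0],[0,0,0],0.0912],
  [[0,-0.05,0],[0,0,0],0.0912],
  [[0,-0.05,0],[0,0,0],0.0912],
  [[0,-0.05,0],[0,0,0],0.0912],
])

```text
clock: 2.7
tool_pos: [480.9, -171.3, 293.9]
ee_rot: [[-0.982, -0.187, 0.0], [-0.187, 0.982, 0.0], [-0.0, 0.0, -1.0]]
contact_force: [1.3, 0.5, 0.1]
opening: 91.4
finger_force: 0.0
```

play_rows([
  [[0,-0.015,0],[0,-10,0],0.0912],
  [[0,0,0],[0,-10,0],0.0912],
  [[0,0,0],[0,-10,0],0.0912],
  [[0,0,0],[0,-10,0],0.0912],
  [[0,0,0],[0,-10,0],0.0912],
  [[0,0,0],[0,0,0],0.0912],
])

```text
clock: 3.45
tool_pos: [505.7, -167.0, 333.4]
ee_rot: [[-0.7, -0.155, 0.697], [-0.097, 0.988, 0.122], [-0.707, 0.017, -0.707]]
contact_force: [-0.5, -0.0, -0.8]
opening: 91.4
finger_force: 0.0
```

Run:
```python
from h import *
np.set_printoptions(precision=2,suppress=True)
s=read_state();print(s['clock'],s['qpos'],s['tool_pos'],s['ee_rot'])
```

```text
3.45 [ -49.22    2.96  112.17   51.36   51.05 -176.56] [ 505.68 -166.99  333.41] [[-0.7  -0.16  0.7 ]
 [-0.1   0.99  0.12]
 [-0.71  0.02 -0.71]]
```

Joint 6 ran into its range; a half turn about tool z gives the same grasp.

play_rows([
  [[0,0,-0.02],[0,0,10.6],0.0912],
  [[0,0,0],[0,0,10.6],0.0912],
  [[0,0,0],[0,0,10.6],0.0912],
  [[0,0,0],[0,0,10.6],0.0912],
  [[0,0,0],[0,0,10.6],0.0912],
  [[0,0,0],[0,0,10.6],0.0912],
  [[0,0,0],[0,0,10.6],0.0912],
  [[0,0,0],[0,0,10.6],0.0912],
  [[0,0,0],[0,0,10.6],0.0912],
])

```text
clock: 4.58
tool_pos: [491.8, -169.6, 346.1]
ee_rot: [[-0.087, 0.715, 0.694], [0.992, 0.001, 0.123], [0.087, 0.7, -0.709]]
contact_force: [0.3, -0.6, -0.1]
opening: 90.8
finger_force: 0.0
```

play_rows([
  [[0,0,0],[0,0,10.6],0.0912],
  [[0,0,0],[0,0,10.6],0.0912],
  [[0,0,0],[0,0,10.6],0.0912],
  [[0,0,0],[0,0,10.6],0.0912],
  [[0,0,0],[0,0,10.6],0.0912],
  [[0,0,0],[0,0,10.6],0.0912],
  [[0,0,0],[0,0,10.6],0.0912],
  [[0,0,0],[0,0,10.6],0.0912],
  [[0,0,0],[0,0,0],0.0912],
])

```text
clock: 5.7
tool_pos: [491.9, -169.5, 346.3]
ee_rot: [[0.702, 0.156, 0.695], [0.097, -0.988, 0.123], [0.705, -0.019, -0.709]]
contact_force: [0.5, 0.6, -0.7]
opening: 91.0
finger_force: 0.0
```

```bash
cat > st.py <<'E'
from h import *
from scipy.spatial.transform import Rotation as Ro
import sys
np.set_printoptions(precision=4,suppress=True)
a,t,px,py,pz=map(float,sys.argv[1:6]); a,t=np.radians([a,t])
h=np.array([np.cos(a),np.sin(a),0]);k=np.array([0,0,1.])
z=h*np.sin(t)-k*np.cos(t);x=h*np.cos(t)+k*np.sin(t);y=np.cross(z,x)
T=np.c_[x,y,z]
s=read_state();R=s['ee_rot'];p=s['tool_pos']
g=np.array([px,py,pz])+19*z
print('q',s['qpos'],'p',p,'goalTCP',g,'clock',s['clock'])
print('turn deg',np.degrees(Ro.from_matrix(R.T@T).as_rotvec()))
print('shift now axes m',R.T@(g-p)/1e3,'shift target axes',T.T@(g-p)/1e3)
print('world d',g-p,'T',T.ravel())
E
python3 st.py 11 50 418 -206 200
```

```text
q [-51.3084   1.0946 111.5874  49.7763  54.1818   4.4585] p [ 491.883  -169.5365  346.3073] goalTCP [ 432.2874 -203.2228  187.787 ] clock 5.7
turn deg [ 0.7625  5.1288 -2.1694]
shift now axes m [-0.1569  0.027   0.0668] shift target axes [-0.1632  0.0217  0.0522]
world d [ -59.5955  -33.6863 -158.5203] T [ 0.631   0.1908  0.752   0.1226 -0.9816  0.1462  0.766   0.     -0.6428]
```

```bash
python3 st.py 11 50 487 -192 151
```

```text
q [-51.3084   1.0946 111.5874  49.7763  54.1818   4.4585] p [ 491.883  -169.5365  346.3073] goalTCP [ 501.2874 -189.2228  138.787 ] clock 5.7
turn deg [ 0.7625  5.1288 -2.1694]
shift now axes m [-0.1416  0.0248  0.1512] shift target axes [-0.1555  0.0211  0.1376]
world d [   9.4045  -19.6863 -207.5203] T [ 0.631   0.1908  0.752   0.1226 -0.9816  0.1462  0.766   0.     -0.6428]
```

play_rows([
  [[0,0,0],[0.8,5.1,-2.2],0.0912],
  [[-0.031,0.0042,0.0275],[0,0,0],0.0912],
  [[-0.031,0.0042,0.0275],[0,0,0],0.0912],
  [[-0.031,0.0042,0.0275],[0,0,0],0.0912],
  [[-0.031,0.0042,0.0275],[0,0,0],0.0912],
  [[-0.031,0.0042,0.0275],[0,0,0],0.0912],
  [[0,0,0],[0,0,0],0.0912],
])

```text
clock: 6.58
tool_pos: [501.3, -188.0, 136.9]
ee_rot: [[0.633, 0.193, 0.75], [0.121, -0.981, 0.15], [0.765, -0.004, -0.644]]
contact_force: [0.3, 0.7, -0.2]
opening: 91.2
finger_force: 0.0
```

```bash
python3 st.py 11 50 566 -177 150
python3 - <<'E'
from h import *
s=snapshot("top"); a=s['img'][140:240,310:430]
c=snapshot("scene"); b=c['img'][150:290,170:350]
f=lambda i,w:cv2.resize(i,(w,int(i.shape[0]*w/i.shape[1])),interpolation=cv2.INTER_CUBIC)
a=f(a,400);b=f(b,400);H=max(len(a),len(b))
z=np.zeros((H,800,3),np.uint8);z[:len(a),:400]=a;z[:len(b),400:]=b;cv2.imwrite("pics/d1.png",z)
E
```

```text
q [-55.6615  31.4827 128.4956  94.9217  44.9581 -63.2332] p [ 501.3005 -188.0317  136.8657] goalTCP [ 580.2874 -174.2228  137.787 ] clock 6.575
turn deg [-0.2374  0.0989 -0.0839]
shift now axes m [0.0523 0.0017 0.0607] shift target axes [0.0522 0.0015 0.0608]
world d [78.9869 13.8089  0.9213] T [ 0.631   0.1908  0.752   0.1226 -0.9816  0.1462  0.766   0.     -0.6428]
```

View pics/d1.png

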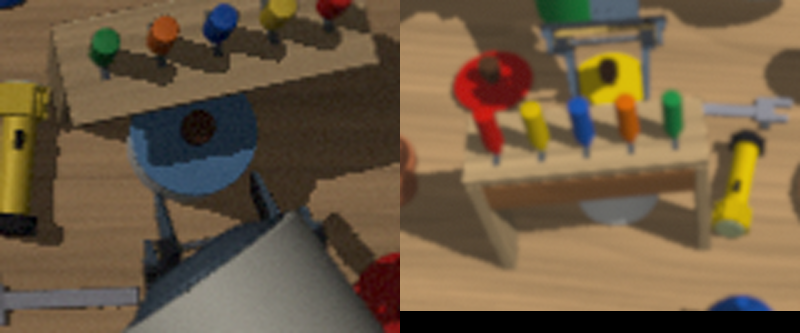

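The view shows the lid's knob at (198,127), with the open fingers in front straddling its line along the rack's normal. Moving in.

play_rows([
  [[0.013,0.0004,0.0152],[0,0,0],0.0912],
  [[0.013,0.0004,0.0152],[0,0,0],0.0912],
  [[0.013,0.0004,0.0152],[0,0,0],0.0912],
  [[0.013,0.0004,0.0152],[0,0,0],0.0912],
  [[0,0,0],[0,0,0],0.0912],
])

```text
clock: 7.3
tool_pos: [581.9, -174.8, 143.5]
ee_rot: [[0.627, 0.192, 0.755], [0.125, -0.981, 0.146], [0.769, 0.003, -0.639]]
contact_force: [-0.1, -0.3, -0.5]
opening: 91.5
finger_force: 0.0
```

```bash
python3 st.py 11 50 566 -177 150
python3 - <<'E'
from h import *
s=snapshot("top"); a=s['img'][140:240,310:430]
cv2.imwrite("pics/d2.png",cv2.resize(a,None,fx=5,fy=5,interpolation=cv2.INTER_CUBIC))
E
```

```text
q [-44.4537  31.6232 121.1729  98.6321  39.8007 -54.2381] p [ 581.9307 -174.7737  143.5238] goalTCP [ 580.2874 -174.2228  137.787 ] clock 7.3
turn deg [ 0.0458 -0.255   0.2034]
shift now axes m [-0.0054 -0.0009  0.0025] shift target axes [-0.0054 -0.0009  0.0025]
world d [-1.6433  0.5509 -5.7367] T [ 0.631   0.1908  0.752   0.1226 -0.9816  0.1462  0.766   0.     -0.6428]
```

View pics/d2.png

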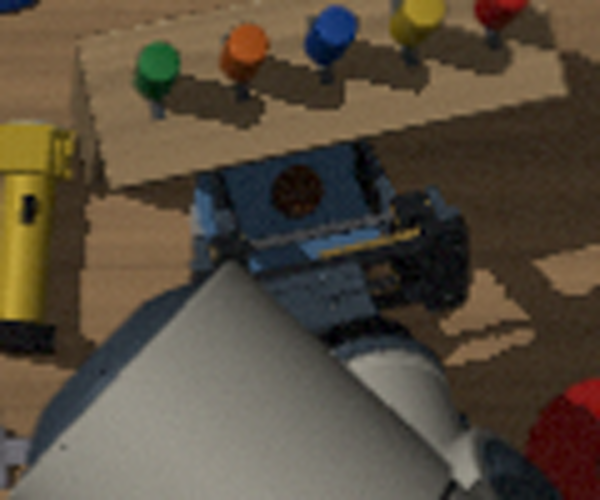

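The knob (298,190) sits between the two fingers (about 215 and 375), with the body clear in front of the board. Lower about 5 mm and close.

play_rows([
  [[-0.005,-0.0009,0.0025],[0,0,0],0.0912],
  [[0,0,0],[0,0,0],0.06],
  [[0,0,0],[0,0,0],0.045],
  [[0,0,0],[0,0,0],0.03],
  [[0,0,0],[0,0,0],0.02],
  [[0,0,0],[0,0,0],0.02],
  [[0,0,0],[0,0,0],0.02],
  [[0,0,0],[0,0,0],0.02],
], squeeze=30)

```text
clock: 8.35
tool_pos: [579.2, -174.7, 135.0]
ee_rot: [[0.63, 0.189, 0.753], [0.121, -0.982, 0.146], [0.767, -0.001, -0.642]]
contact_force: [0.9, -2.4, -0.4]
opening: 33.2
finger_force: 30.0
```

play_rows([
  [[0.0038,0,-0.0032],[0,0,0],0.02],
  [[0.0038,0,-0.0032],[0,0,0],0.02],
  [[0.0038,0,-0.0032],[0,0,0],0.02],
  [[0.0038,0,-0.0032],[0,0,0],0.02],
  [[0.0038,0,-0.0032],[0,0,0],0.02],
  [[0.0038,0,-0.0032],[0,0,0],0.02],
  [[0,0,0],[0,0,0],0.02],
])

```text
clock: 9.22
tool_pos: [579.2, -174.6, 165.3]
ee_rot: [[0.63, 0.19, 0.753], [0.121, -0.982, 0.146], [0.767, -0.001, -0.642]]
contact_force: [-0.3, -0.1, -4.2]
opening: 33.5
finger_force: 30.0
```

play_rows([
  [[-0.0064,0,-0.0077],[0,0,0],0.02],
  [[-0.0129,0,-0.0153],[0,0,0],0.02],
  [[-0.0129,0,-0.0153],[0,0,0],0.02],
  [[-0.0129,0,-0.0153],[0,0,0],0.02],
  [[-0.0064,0,-0.0077],[0,0,0],0.02],
  [[0.0115,-0.01,-0.0096],[0,0,0],0.02],
  [[0.0115,-0.02,-0.0096],[0,0,0],0.02],
  [[0.0115,-0.02,-0.0096],[0,0,0],0.02],
  [[0.0115,-0.02,-0.0096],[0,0,0],0.02],
  [[0,-0.03,0],[0,0,0],0.02],
])

```text
clock: 10.48
tool_pos: [481.8, -91.7, 225.8]
ee_rot: [[0.629, 0.189, 0.754], [0.122, -0.982, 0.145], [0.768, 0.001, -0.641]]
contact_force: [0.9, -0.7, -2.3]
opening: 33.4
finger_force: 30.0
```

```bash
python3 st.py 60 50 520 0 240;  python3 - <<'E'
from h import *
s=snapshot("top")
for a,b,z in [(148,517,110),(75,517,110),(222,517,110)]: print(onz(s,(a+.5)/4-.5+230,(b+.5)/4-.5+120,z))
E
```

```text
q [-46.7794  13.3373 133.109   88.9667  40.4426 -44.0158] p [481.8393 -91.7006 225.8392] goalTCP [527.2774  12.6049 227.787 ] clock 10.475
turn deg [ 37.6812  -0.1291 -31.4831]
shift now axes m [ 0.0428 -0.0938  0.0481] shift target axes [ 0.0742 -0.0128  0.0853]
world d [ 45.4382 104.3054   1.9478] T [ 0.3214  0.866   0.383   0.5567 -0.5     0.6634  0.766   0.     -0.6428]
[334.43732714 172.57022479 110.        ]
[335.40044201 235.03425141 110.        ]
[333.39913479 109.42939159 110.        ]
```

play_rows([
  [[0,-0.04,0],[0,0,0],0.02],
  [[0,-0.04,0],[0,0,0],0.02],
  [[0,-0.04,0],[0,0,0],0.02],
  [[0,-0.04,0],[0,0,0],0.02],
  [[0,0,0],[6.9,0,-5.77],0.02],
  [[0,0,0],[6.9,0,-5.77],0.02],
  [[0,0,0],[6.9,0,-5.77],0.02],
  [[0,0,0],[6.9,0,-5.77],0.02],
  [[0,0,0],[6.9,0,-5.77],0.02],
  [[0,0,0],[6.9,0,-5.77],0.02],
])

```text
clock: 11.78
tool_pos: [460.2, 59.8, 229.6]
ee_rot: [[0.319, 0.854, 0.41], [0.551, -0.52, 0.653], [0.771, 0.017, -0.636]]
contact_force: [1.7, 0.2, -4.0]
opening: 33.8
finger_force: 30.0
```

```bash
python3 st.py 65 50 546.6 196.3 120
```

```text
q [-37.9646  18.7102 120.4468  58.2283  64.5245 -45.175 ] p [460.21    59.8127 229.5713] goalTCP [552.7511 209.4912 107.787 ] clock 11.775
turn deg [ 5.4929 -0.4243 -3.2809]
shift now axes m [ 0.018  -0.0009  0.2132] shift target axes [0.019  0.0206 0.2122]
world d [  92.5411  149.6784 -121.7842] T [ 0.2717  0.9063  0.3237  0.5826 -0.4226  0.6943  0.766   0.     -0.6428]
```

play_rows([
  [[0,0,0],[5.5,-0.4,-3.3],0.02],
  [[0.0038,0.0041,0.0425],[0,0,0],0.02],
  [[0.0038,0.0041,0.0425],[0,0,0],0.02],
  [[0.0038,0.0041,0.0425],[0,0,0],0.02],
  [[0.0038,0.0041,0.0425],[0,0,0],0.02],
  [[0.0038,0.0041,0.0425],[0,0,0],0.02],
  [[0,0,0],[0,0,0],0.02],
])

```text
clock: 12.65
tool_pos: [553.5, 212.0, 106.2]
ee_rot: [[0.273, 0.906, 0.324], [0.582, -0.424, 0.694], [0.766, -0.001, -0.642]]
contact_force: [-0.7, 0.1, -3.8]
opening: 33.6
finger_force: 30.0
```

```bash
python3 st.py 65 50 546.6 196.3 60
python3 - <<'E'
from h import *
s=snapshot("top"); a=s['img'][130:250,210:370]
c=snapshot("scene"); b=c['img'][150:290,290:470]
f=lambda i,w:cv2.resize(i,(w,int(i.shape[0]*w/i.shape[1])),interpolation=cv2.INTER_CUBIC)
a=f(a,400);b=f(b,400);H=max(len(a),len(b))
z=np.zeros((H,800,3),np.uint8);z[:len(a),:400]=a;z[:len(b),400:]=b;cv2.imwrite("pics/e1.png",z)
E
```

```text
q [-12.0554  37.7505 115.016   79.282   49.4698 -53.98  ] p [553.4978 212.0437 106.1537] goalTCP [552.7511 209.4912  47.787 ] clock 12.65
turn deg [ 0.0025 -0.0216 -0.094 ]
shift now axes m [-0.0464  0.0005  0.0355] shift target axes [-0.0464  0.0004  0.0355]
world d [ -0.7466  -2.5525 -58.3667] T [ 0.2717  0.9063  0.3237  0.5826 -0.4226  0.6943  0.766   0.     -0.6428]
```

View pics/e1.png

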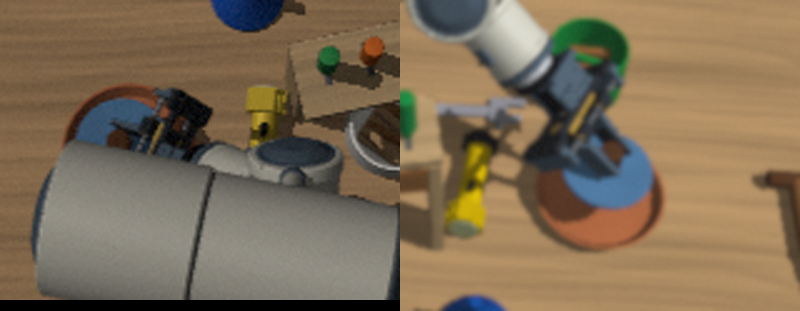

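The lid hangs level over the saucer, with the gripper clear of the torch and green crock. Lower it.

play_rows([
  [[-0.0116,0,0.0089],[0,0,0],0.02],
  [[-0.0116,0,0.0089],[0,0,0],0.02],
  [[-0.0116,0,0.0089],[0,0,0],0.02],
  [[-0.0077,0,0.0059],[0,0,0],0.02],
  [[-0.0038,0,0.0029],[0,0,0],0.02],
  [[0,0,0],[0,0,0],0.02],
  [[0,0,0],[0,0,0],0.02],
])

```text
clock: 13.62
tool_pos: [552.9, 207.9, 50.0]
ee_rot: [[0.272, 0.905, 0.327], [0.581, -0.426, 0.693], [0.767, 0.001, -0.642]]
contact_force: [0.3, 0.5, -3.2]
opening: 33.5
finger_force: 30.0
```

play_rows([
  [[-0.0015,0,0.0013],[0,0,0],0.02],
  [[-0.0015,0,0.0013],[0,0,0],0.02],
  [[0,0,0],[0,0,0],0.02],
  [[0,0,0],[0,0,0],0.02],
])

```text
clock: 14.12
tool_pos: [552.8, 208.1, 45.6]
ee_rot: [[0.273, 0.905, 0.327], [0.581, -0.426, 0.693], [0.767, 0.001, -0.642]]
contact_force: [0.1, 0.5, -3.5]
opening: 33.3
finger_force: 30.0
```

Expected contact is at TCP z of about 41.

play_rows([
  [[-0.0012,0,0.001],[0,0,0],0.02],
  [[-0.0012,0,0.001],[0,0,0],0.02],
  [[0,0,0],[0,0,0],0.02],
  [[0,0,0],[0,0,0],0.02],
])

```text
clock: 14.62
tool_pos: [552.8, 208.0, 42.4]
ee_rot: [[0.273, 0.905, 0.327], [0.581, -0.426, 0.693], [0.767, 0.001, -0.642]]
contact_force: [0.7, -0.0, -3.5]
opening: 33.4
finger_force: 30.0
```

play_rows([
  [[-0.0008,0,0.0006],[0,0,0],0.02],
  [[0,0,0],[0,0,0],0.02],
  [[0,0,0],[0,0,0],0.02],
])

```text
clock: 15.0
tool_pos: [552.8, 208.0, 41.5]
ee_rot: [[0.273, 0.905, 0.327], [0.581, -0.426, 0.693], [0.767, 0.001, -0.642]]
contact_force: [-0.6, 0.1, -3.2]
opening: 33.1
finger_force: 30.0
```

play_rows([
  [[-0.0008,0,0.0006],[0,0,0],0.02],
  [[0,0,0],[0,0,0],0.02],
  [[0,0,0],[0,0,0],0.02],
])

```text
clock: 15.38
tool_pos: [552.9, 207.9, 41.0]
ee_rot: [[0.273, 0.905, 0.328], [0.581, -0.426, 0.694], [0.767, 0.001, -0.641]]
contact_force: [-2.4, -3.8, 7.1]
opening: 33.7
finger_force: 30.0
```

play_rows([
  [[-0.0008,0,0.0006],[0,0,0],0.02],
  [[0,0,0],[0,0,0],0.02],
  [[0,0,0],[0,0,0],0.02],
])

```text
clock: 15.75
tool_pos: [553.0, 208.0, 41.0]
ee_rot: [[0.272, 0.904, 0.329], [0.58, -0.427, 0.694], [0.768, 0.002, -0.64]]
contact_force: [-7.5, -12.6, 22.9]
opening: 33.3
finger_force: 30.0
```

The lid stands on the saucer floor. Ease off, open, and retreat along the tool axis.

play_rows([
  [[0.0008,0,-0.0006],[0,0,0],0.02],
  [[0,0,0],[0,0,0],0.036],
  [[0,0,0],[0,0,0],0.05],
  [[0,0,0],[0,0,0],0.06],
  [[0,0,0],[0,0,0],0.07],
  [[0,0,0],[0,0,0],0.07],
  [[0,0,-0.005],[0,0,0],0.07],
  [[0,0,-0.015],[0,0,0],0.07],
  [[0,0,-0.03],[0,0,0],0.07],
  [[0,0,-0.03],[0,0,0],0.07],
])

```text
clock: 17.0
tool_pos: [525.9, 151.4, 92.8]
ee_rot: [[0.273, 0.905, 0.327], [0.582, -0.426, 0.693], [0.766, 0.001, -0.642]]
contact_force: [-0.5, -0.3, -0.4]
opening: 70.3
finger_force: 0.0
```

play_rows([
  [[0.02,0,-0.03],[0,0,0],0.07],
  [[0.02,0,-0.03],[0,0,0],0.07],
  [[0.03,0,-0.03],[0,0,0],0.07],
  [[0.03,0,-0.03],[0,0,0],0.07],
  [[0.03,0.03,-0.03],[0,0,0],0.07],
  [[0,0,0],[0,0,0],0.07],
])

```text
clock: 17.75
tool_pos: [541.9, 109.2, 290.8]
ee_rot: [[0.269, 0.904, 0.332], [0.584, -0.427, 0.69], [0.766, 0.008, -0.643]]
contact_force: [-0.1, 0.6, -0.4]
opening: 69.8
finger_force: 0.0
```

Run:
```python
from h import *
c=snapshot("scene"); b=c['img'][110:310,130:500]
cv2.imwrite("pics/f1.png",cv2.resize(b,(800,432),interpolation=cv2.INTER_CUBIC))
```

```text
(no output)
```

View pics/f1.png

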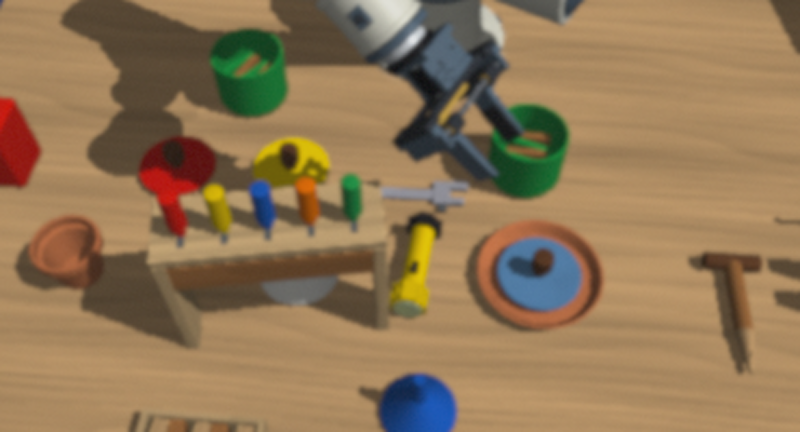

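The lid lies flat in the middle of the saucer with its knob up at (541,262). The crock and bystanders stand where they were, and the arm is clear. Handing in.

```bash
python3 -c "
from cell import workorder
print(workorder.sign_off())"
```

```text
the job is handed in; nothing more can be done
None
```

The blue lid is off the crock and lies flat, knob up and released, in the terracotta saucer; in the last picture the crock, rack and bystanders look undisturbed, and the job is handed in (sign-off gave no verdict).

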